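# Refit the knock bar in the espresso knock box

## Robot

A 6-joint arm with a two-finger parallel gripper is mounted at the origin on the work surface. World frame = base frame: x ahead of the robot, y to its left, z up, the work surface at z = 0. Lengths are in m, angles in rad, forces in N, time in s.
With the tool pointing down it reaches from about 0.3 to 0.875 m from the base axis. Payload 6.4 kg.
Tool frame: the origin (TCP) lies between the finger pads; the fingertips stand bot.nose_length ahead of it and the grasp point (between the pads) lies 8 mm behind it (bot.nose_length is the distance from the TCP to the fingertips, in m); x points along the fingers, y is the direction in which the jaws open and shut, and the axes are right-handed (so a half turn about x gives the same grasp; the last joint's range is limited). The gripper opens to 85 mm and grips with 20 to 120 N. Pads are 22 mm wide; open, the fingers measure 114 mm over their backs; the gripper's body (76 mm by 85 mm) begins 54 mm behind the grasp point. The pads swing forward as they close: fully open they stand 13 mm farther back than shut.
Start: joints at [1.144, 0.181, 1.607, -0, 1.354, -0.206], TCP at [0.126, 0.561, 0.242] pointing down, gripper open.
Joint ranges: [-2.99, 2.99], [-0.89, 2.07], [0.3, 2.58], [-1.14, 4.28], [0, 2.63], [-3.12, 3.12]. Speed limits (rad/s): [2.57, 2.57, 3.01, 3.14, 3.14, 3.14].

## Interface

Orientations are given as a unit quaternion [w, x, y, z].
In Python, from rig import bot gives the robot as it stands. The module is installed in compiled form; this text tells all that it offers.
- The arm moves only by the shell command python3 -m jog 'ROWS' [OPENING] [FORCE]. ROWS is JSON, a list of rows, each a list of 2 entries, a list of its own where there are three numbers: the shift along the world's x, y, z in m, then the turn, a rotation vector about the world's x, y, z in degrees. A call has 1 to 8 rows; each row shifts and turns the commanded pose from where the row before left it; what a row does not reach is not made up. A row lasts 1/10 s, in which the tool goes at most 50 mm and 8.59 degrees, less where a joint would pass 70% of its speed; a pose out of reach is approached as far as the arm can. A call with a gripper value outside its range is refused whole. OPENING is the opening, from 0 (shut) to 1 (fully open), set as the call begins (- or left out, the last holds). The fingers move at their own pace and stop on an object; FORCE is the grip in N (left out, the last holds). Time passes only in rows, so rows that do not move let the fingers close. It gives the time, the measured TCP pose, the force and the opening at its end, in the units of the state.
- bot.get_state(): the state, without advancing time (a new reading comes with each control period).
- bot.camera(name): name is "side" or "top"; returns (picture, depth): 480x640x3 uint8, red, green, blue; 480x640 float32, m along the optical axis (not along the pixel's ray), 0 where there is no reading.
- bot.camera_info(name): a dict with "camera_matrix" (3x3 intrinsics, pixels), "camera_from_world" (4x4, takes a point from world to camera coordinates). Camera axes: x right, y down, z forward; pixel columns grow to the right and rows downward; lengths in m; the calibration is good to about 2 mm. A picture is of the moment at which its call begins. camera_info takes no time and is no camera call.
- bot.sign_off(): hands the job in, once; it reports no verdict.
The state is a dict: "clock": time; "joint_pos": joint angles; "qvel": joint speeds; "effort": joint torques, N m; "tcp_pos": TCP position; "tool_rot": TCP orientation; "wrist_force": force on the tool from outside, world axes, zero at the start; "wrist_torque": the same for the moment, N m; "finger_gap": opening from 0.0 (shut) to 1.0 (fully open).
Only numpy, scipy, OpenCV 4.12 (cv2) and the standard library are available. Lean on these libraries where they do the work, as an engineer would, in place of code of your own. Each camera call takes 0.05 s, during which the arm holds its last target.

## Task

The knock box has been washed and its bar is drying on the counter mat. Put the bar back: tip one end through its hole in the box from the inside, level the bar into the box and slide it back through the opposite hole, so that it lies across the box centred, with its ends sticking out evenly on both sides, and let go of it. Leave the tamper, the milk pitcher and the cup where they stand.

Things in the scene. Friction and masses are not known exactly. Their poses are not given: they have to be found in the camera images.
- knock_box: Open rectangular brushed-steel tub, fixed, empty; 160 mm along its x, 154 along its y, 125 high. Walls 4 mm: inside 152 x 146 mm, floor 9 mm above the counter; a bead on the rim stands out 2 mm outside. The +y and -y walls each have a plain round through hole at mid-wall; both are closed above it. Origin: centre of the underside, z up. The box and the mat may lie on either side.
- hole_a (a point): Centre of the 18.5 mm hole in the box's +y wall, midway through the wall's 4 mm, at (0, +75, 105) mm in the box's frame: 20 mm below the rim, its axis along the box's y. Thin black rubber edge.
- hole_b (a point): Centre of the like hole in the box's -y wall, at (0, -75, 105) mm in the box's frame, in line with the first. The rod can pass through a hole tilted by up to about 20 degrees; tilted by some 13 degrees or more, its other end is still above the rim of the opposite wall while the first goes through.
- knock_bar: Loose bar, about 0.2 kg: straight steel rod 16 mm in diameter, 172 mm long, with a fixed black rubber sleeve, 28 mm in diameter and 96 mm long, round its middle (it does not pass the holes); 38 mm of bare rod at each end, both ends alike. Starts lying on its sleeve on the mat, axis 19 mm above the counter. Origin: its centre, on the axis; its y runs along the rod.
- bar_end_a (a point): Centre of the rod's end face at +y, 86 mm from the bar's centre. Each end tapers to 11 mm over its last 4 mm. The rod is 26 mm longer than the box is wide inside: it goes in only tilted, one end 22 to 34 mm out beyond the box's outer face before the other clears the opposite wall. Centred, each end stands 9 mm out.
- bar_end_b (a point): Centre of the rod's end face at -y, 86 mm from the bar's centre.
- counter_mat: A fixed flat grey silicone mat, 200 x 220 mm (its x, y), 5 mm thick, that the bar lies on. Origin: centre of its underside.
- tamper: Bystander: coffee tamper, steel foot 58 mm across, wooden knob 38 mm across, 87 mm high, standing. Origin: centre of its underside.
- pitcher: Bystander: steel milk pitcher 88 mm across, 100 mm high, its handle out to 67 mm from the axis. Origin: centre of its underside.
- cup: Bystander: white cup 76 mm across, 60 mm high, with a handle. Origin: centre of its underside.
There are look-alikes about, which are no part of the job. What is shaped like the knock_box but blue or pink is not meant. Leave any purple look-alike of the knock_bar alone.

How it is judged:
By the outcome, as a careful person would: the job done as asked, in the order asked, and still so for the second after the job is handed in, with the robot touching nothing.
It also fails if it takes over 58 s, if anything falls off the work surface, if the arm or the gripper's body presses on something with over 40 N, if the wrist force passes 120 N, or if a joint passes its speed limit or range.

## Working session

There is one attempt and no reset: what is moved stays moved. The work goes in short steps, Python scripts to look and compute and a shell command to move; the robot and the scene stay as the last step left them, time stands still between calls to the robot, and variables do not carry over. Pictures are saved under pics/ and viewed, and the job is handed in when it is done.

```bash
mkdir -p pics; python3 - <<'E'
from rig import bot
import cv2,numpy as np
for n in("top","side"):
    p,d=bot.camera(n); cv2.imwrite(f"pics/{n}0.png",p[:,:,::-1]); np.savez(f"{n}0.npz",p=p,d=d)
    i=bot.camera_info(n); print(n,np.round(i["camera_matrix"],1).tolist(),np.round(i["camera_from_world"],4).tolist())
s=bot.get_state(); print(s, bot.nose_length)
E
```

```text
top [[620.4, 0.0, 324.3], [0.0, 620.4, 231.6], [0.0, 0.0, 1.0]] [[-0.0164, -0.9999, -0.0029, -0.0183], [-0.9976, 0.0165, -0.0675, 0.4935], [0.0676, 0.0017, -0.9977, 1.6238], [0.0, 0.0, 0.0, 1.0]]
side [[552.5, 0.0, 318.5], [0.0, 552.5, 247.9], [0.0, 0.0, 1.0]] [[0.9047, -0.4258, 0.0148, -0.4455], [-0.3026, -0.6667, -0.6812, 0.1913], [0.2999, 0.6118, -0.732, 1.2246], [0.0, 0.0, 0.0, 1.0]]
{'clock': 0.1, 'joint_pos': array([ 1.14366261e+00,  1.81500401e-01,  1.60789598e+00, -1.01023885e-05,
        1.35380072e+00, -2.06291064e-01]), 'qvel': array([-1.31922750e-07, -3.13794233e-03, -2.65913088e-03, -1.50198002e-03,
       -5.66568694e-04,  1.73929044e-03]), 'effort': array([ 8.99085580e-05, -4.45880198e+01, -3.52230406e+01, -3.84907717e-04,
        4.29494830e-03, -2.67828102e-05]), 'tcp_pos': array([0.12573409, 0.56059628, 0.24146112]), 'tool_rot': array([ 0.70262683,  0.07738017,  0.70297354, -0.07846043]), 'wrist_force': array([-0.09726217, -0.62325419, -0.0789765 ]), 'wrist_torque': array([-0.02295655, -0.00861103,  0.00038152]), 'finger_gap': 1.001435566537183} 0.011
```

View pics/top0.png

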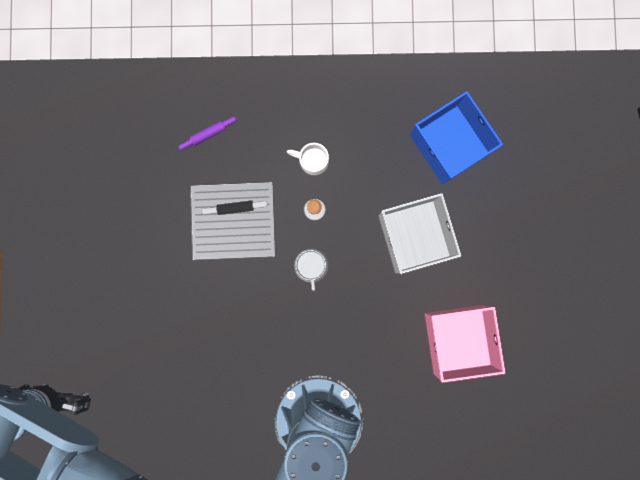

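View pics/side0.png

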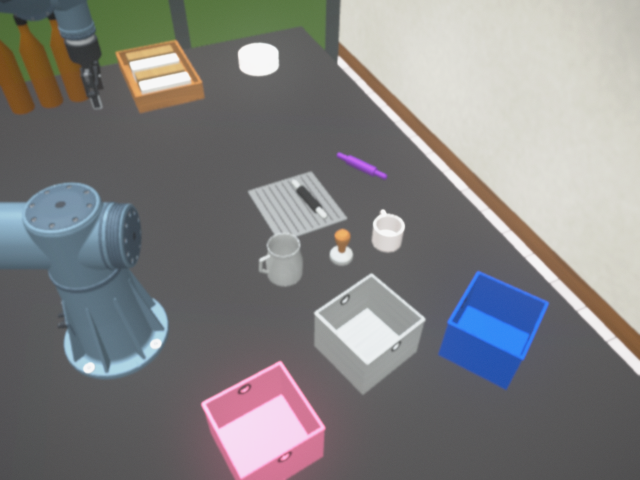

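The steel box is at about (420,233) in the top picture, with its holes in the left and right walls. The black bar is at about (235,208) on the mat. The blue, pink and purple look-alikes sit elsewhere. I'll enlarge the box and bar.

```bash
python3 - <<'E'
import cv2,numpy as np
p=np.load("top0.npz")["p"][:,:,::-1]
a=cv2.resize(p[180:285,370:475],None,fx=5.6,fy=5.6,interpolation=cv2.INTER_CUBIC)
cv2.imwrite("pics/c1.png",a)
a=cv2.resize(p[180:240,185:285],None,fx=8,fy=8,interpolation=cv2.INTER_CUBIC)
cv2.imwrite("pics/c2.png",a)
p=np.load("side0.npz")["p"][:,:,::-1]
a=cv2.resize(p[270:395,305:435],None,fx=4.8,fy=4.8,interpolation=cv2.INTER_CUBIC)
cv2.imwrite("pics/c3.png",a)
E
```

```text
(no output)
```

View pics/c1.png

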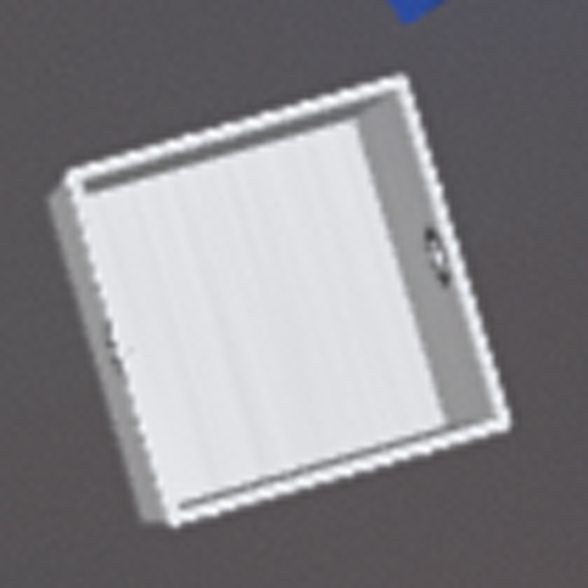

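View pics/c2.png

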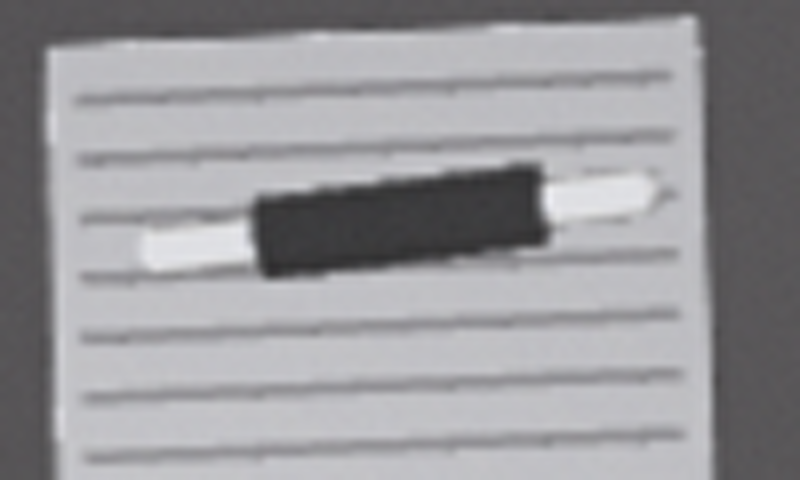

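View pics/c3.png

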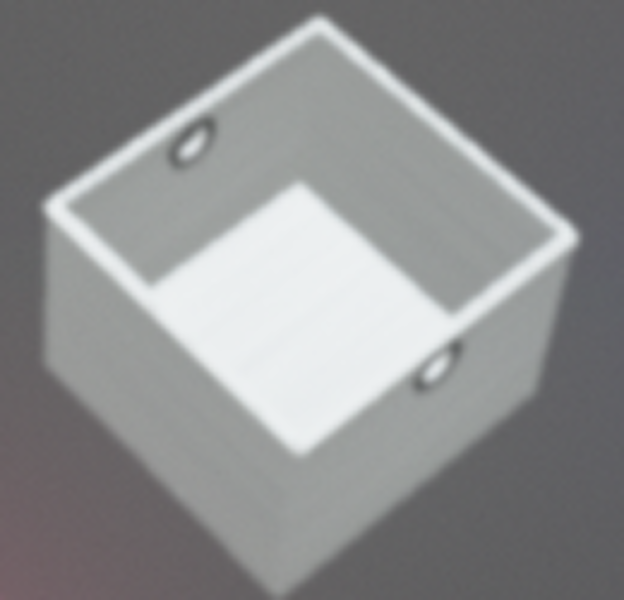

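```bash
cat > h.py <<'E'
from rig import bot
import numpy as np
from scipy.optimize import least_squares
def proj(n,P):
    i=bot.camera_info(n);K=np.array(i["camera_matrix"]);T=np.array(i["camera_from_world"])
    c=np.atleast_2d(P)@T[:3,:3].T+T[:3,3]; q=c@K.T; return q[:,:2]/q[:,2:]
def at(n,uv,z):
    i=bot.camera_info(n);K=np.array(i["camera_matrix"]);T=np.array(i["camera_from_world"]);R=T[:3,:3]
    o=-R.T@T[:3,3]; d=R.T@np.linalg.inv(K)@np.r_[uv,1]; return o+d*(z-o[2])/d[2]
def cr(x,y,u0,v0,f): return np.array([u0+(x+.5)/f-.5,v0+(y+.5)/f-.5])
E
python3 - <<'E'
from h import *
top=[cr(x,y,370,180,5.6) for x,y in[(68,170),(405,74),(510,428),(172,526)]]
side=[cr(x,y,305,270,4.8) for x,y in[(43,205),(320,14),(580,238),(300,457)]]
for q in top: print("t",np.round(at("top",q,.125),4))
for q in side: print("s",np.round(at("side",q,.125),4))
# corners in box frame order for yaw ~15deg?  left wall(+y)
def cor(p):
    c,s=np.cos(p[2]),np.sin(p[2]);R=np.array([[c,-s],[s,c]])
    X=lambda L:np.array([np.r_[R@np.array(l[:2])+p[:2],l[2]] for l in L])
    return X
T=[(.082,.079,.125),(.082,-.079,.125),(-.082,-.079,.125),(-.082,.079,.125)] # top order
S=[(-.082,.079,.125),(.082,.079,.125),(.082,-.079,.125),(-.082,-.079,.125)]
H=[(0,.073,.105),(0,-.077,.105)]
hs=[cr(192,141,305,270,4.8),cr(438,366,305,270,4.8)]
for w in("both","top","side"):
    def f(p):
        X=cor(p);r=[]
        if w!="side": r.append(proj("top",X(T))-top)
        if w!="top": r+= [proj("side",X(S))-side]
        return np.concatenate(r).ravel()
    r=least_squares(f,[.45,-.2,.2]);print(w,r.x[:2],np.degrees(r.x[2]),np.round(r.fun,1))
    print((proj("side",cor(r.x)(H))-hs).round(1))
    p=r.x
a=cr(140,248,185,180,8);b=cr(658,190,185,180,8);c=cr(401,219.5,185,180,8)
A,B,C=[at("top",q,.019) for q in(a,b,c)];print(A,B,C,np.linalg.norm(A-B),np.degrees(np.arctan2(*(A-B)[[1,0]])))
for n,uv in(("tam",(314,207)),("pit",(311,265)),("cup",(314,158))):print(n,at("top",uv,.08))
E
python3 - <<'E'
import cv2,numpy as np
p=np.load("side0.npz")["p"][:,:,::-1]
cv2.imwrite("pics/c4.png",cv2.resize(p[170:235,280:340],None,fx=9,fy=9,interpolation=cv2.INTER_CUBIC))
E
```

```text
t [ 0.537  -0.1695  0.125 ]
t [ 0.5772 -0.3196  0.125 ]
t [ 0.4199 -0.3611  0.125 ]
t [ 0.3793 -0.2116  0.125 ]
s [ 0.3808 -0.2095  0.125 ]
s [ 0.5387 -0.1652  0.125 ]
s [ 0.5783 -0.3185  0.125 ]
s [ 0.4212 -0.3616  0.125 ]
both [ 0.47904097 -0.26460152] 15.066761617198594 [-1.  -0.3 -0.  -0.6  0.4 -0.2 -0.8  0.  -0.6  0.3  0.   0.7  0.5  0.3
 -0.2  0.4]
[[-0.1  0.9]
 [-0.4  0.7]]
top [ 0.47835344 -0.26547145] 14.972631455028889 [-0.6 -0.1  0.4 -0.3  0.7  0.1 -0.5  0.3]
[[-0.2  1.3]
 [-0.5  1.2]]
side [ 0.47971949 -0.26372357] 15.137910302844567 [-0.5 -0.1  0.   0.3  0.5 -0.2 -0.  -0.1]
[[-0.   0.6]
 [-0.3  0.2]]
[0.55400894 0.29634625 0.019     ] [0.57044687 0.12466848 0.019     ] [0.56204846 0.20986731 0.019     ] 0.17246293331936083 95.4693243546859
tam [ 0.55196375 -0.0012726   0.08      ]
pit [0.40447129 0.00857629 0.08      ]
cup [ 0.67814286 -0.0031967   0.08      ]
```

View pics/c4.png

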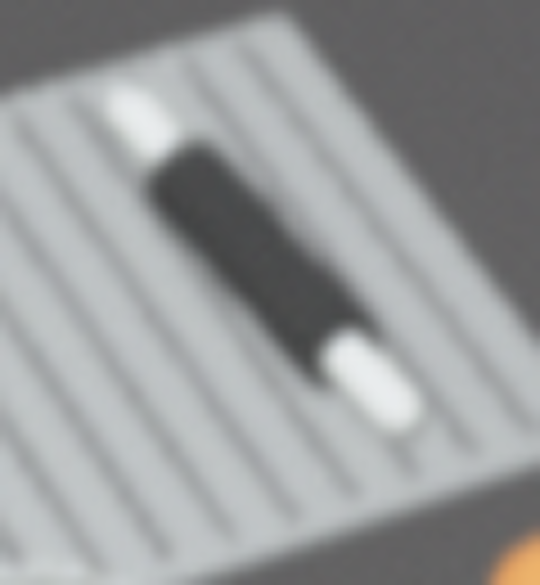

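```bash
python3 - <<'E'
from h import *
from scipy.spatial.transform import Rotation as R
s=bot.get_state();q=s["tool_rot"];print(R.from_quat(np.r_[q[1:],q[0]]).as_matrix().round(3))
A,B=[at("side",cr(x,y,280,170,9),.019) for x,y in((105,92),(412,428))]
print(A,B,(A+B)/2,np.linalg.norm(A-B),np.degrees(np.arctan2(*(A-B)[[1,0]])),at("side",cr(262,262,280,170,9),.019))
E
```

```text
[[-0.001  0.219  0.976]
 [-0.001  0.976 -0.219]
 [-1.    -0.002 -0.   ]]
[0.55100708 0.30631285 0.019     ] [0.57303128 0.12939843 0.019     ] [0.56201918 0.21785564 0.019     ] 0.17828006192586296 97.0962821753775 [0.56298307 0.21362371 0.019     ]
```

```bash
python3 -m jog '[[[0.027,-0.022,-0.006],[0,0,-4.5]],[[0.027,-0.022,-0.006],[0,0,-4.5]],[[0.027,-0.022,-0.006],[0,0,-4.5]],[[0.027,-0.022,-0.006],[0,0,-4.5]],[[0.027,-0.022,-0.006],[0,0,-4.5]],[[0.027,-0.022,-0.006],[0,0,-4.5]],[[0.027,-0.022,-0.006],[0,0,-4.5]],[[0.027,-0.022,-0.006],[0,0,-4.5]]]' 0.6 60
```

```text
clock: 0.9
tcp_pos: [0.3426, 0.3839, 0.1938]
tool_rot: [0.644, 0.292, 0.644, -0.292]
wrist_force: [0.2, 0.4, 0.3]
finger_gap: 0.602
```

```bash
python3 -m jog '[[[0.027,-0.022,-0.006],[0,0,-4.5]],[[0.027,-0.022,-0.006],[0,0,-4.5]],[[0.027,-0.022,-0.006],[0,0,-4.5]],[[0.027,-0.022,-0.006],[0,0,-4.5]],[[0.027,-0.022,-0.006],[0,0,-4.5]],[[0.027,-0.022,-0.006],[0,0,-4.5]],[[0.027,-0.022,-0.006],[0,0,-4.5]],[[0,0,0],[0,0,0]]]'; cat >> h.py <<'E'
from scipy.spatial.transform import Rotation as Ro
def st():
    s=bot.get_state();q=s["tool_rot"];M=Ro.from_quat(np.r_[q[1:],q[0]]).as_matrix()
    print("t",round(s["clock"],2),"tcp",np.round(s["tcp_pos"],4),"jawhead",np.degrees(np.arctan2(M[1,1],M[0,1])).round(2),"F",np.round(s["wrist_force"],1),"T",np.round(s["wrist_torque"],2),"gap",round(s["finger_gap"],3),"J",np.round(s["joint_pos"],2));print(M.round(3).tolist());return s,M
E
python3 -c "from h import *;st()"
```

```text
clock: 1.7
tcp_pos: [0.5333, 0.228, 0.1511]
tool_rot: [0.54, 0.456, 0.54, -0.457]
wrist_force: [-0.5, 0.7, -0.2]
finger_gap: 0.6
t 1.7 tcp [0.5333 0.228  0.1511] jawhead 9.52 F [-0.5  0.7 -0.2] T [-0.02 -0.    0.05] gap 0.6 J [ 0.2   0.29  1.67 -0.    1.18  0.03]
[[-0.0, 0.986, 0.165], [-0.001, 0.165, -0.986], [-1.0, -0.0, 0.001]]
```

```bash
python3 -m jog '[[[0.014,-0.008,-0.03],[0,0,-1.7]],[[0.015,-0.009,-0.03],[0,0,-1.8]],[[0,0,-0.02],[0,0,0]],[[0,0,0],[0,0,0]]]'; python3 - <<'E'
from h import *
import cv2
st()
for n in("top","side"):
    p,d=bot.camera(n); c=p[160:260,180:300] if n=="top" else p[120:240,250:370]
    cv2.imwrite(f"pics/{n}1.png",cv2.resize(c[:,:,::-1],None,fx=5,fy=5,interpolation=cv2.INTER_CUBIC))
E
```

```text
clock: 2.1
tcp_pos: [0.5568, 0.2137, 0.0686]
tool_rot: [0.525, 0.469, 0.529, -0.473]
wrist_force: [0.6, 0.1, 1.1]
finger_gap: 0.599
t 2.1 tcp [0.5568 0.2137 0.0686] jawhead 6.37 F [0.6 0.1 1.1] T [ 0.   -0.02 -0.01] gap 0.599 J [0.17 0.44 1.66 0.   1.05 0.06]
[[-0.007, 0.994, 0.111], [-0.001, 0.111, -0.994], [-1.0, -0.008, 0.0]]
```

View pics/top1.png

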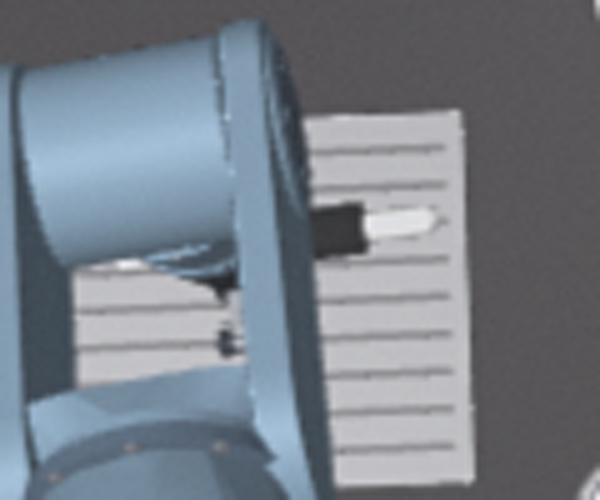

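View pics/side1.png

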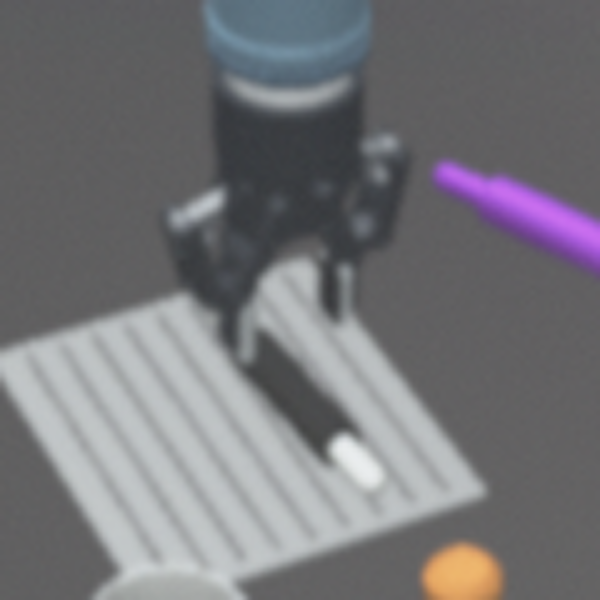

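```bash
python3 -m jog '[[[0,0,-0.02],[0,0,0]],[[0,0,-0.015],[0,0,0]],[[0,0,0],[0,0,0]],[[0,0,0],[0,0,0]]]'; python3 -c "from h import *;st()"
```

```text
clock: 2.6
tcp_pos: [0.5598, 0.2143, 0.0378]
tool_rot: [0.527, 0.471, 0.527, -0.471]
wrist_force: [-0.3, -0.5, 1.3]
finger_gap: 0.602
t 2.6 tcp [0.5598 0.2143 0.0378] jawhead 6.37 F [-0.3 -0.5  1.3] T [-0.02 -0.    0.05] gap 0.602 J [0.17 0.49 1.67 0.   0.99 0.06]
[[-0.0, 0.994, 0.111], [0.0, 0.111, -0.994], [-1.0, -0.0, -0.0]]
```

```bash
python3 -m jog '[[[0.002,-0.003,-0.01],[0,0,0]],[[0,0,-0.007],[0,0,0]],[[0,0,0],[0,0,0]],[[0,0,0],[0,0,0]]]'; python3 -m jog '[[[0,0,0],[0,0,0]],[[0,0,0],[0,0,0]],[[0,0,0],[0,0,0]],[[0,0,0],[0,0,0]],[[0,0,0],[0,0,0]],[[0,0,0],[0,0,0]]]' 0.1 60;  python3 -c "from h import *;st()"
```

```text
clock: 3.0
tcp_pos: [0.5617, 0.2109, 0.02]
tool_rot: [0.527, 0.471, 0.527, -0.472]
wrist_force: [0.4, 0.2, -0.1]
finger_gap: 0.602
clock: 3.6
tcp_pos: [0.5625, 0.2112, 0.0209]
tool_rot: [0.527, 0.472, 0.527, -0.471]
wrist_force: [-0.4, -0.4, 5.2]
finger_gap: 0.301
t 3.6 tcp [0.5625 0.2112 0.0209] jawhead 6.35 F [-0.4 -0.4  5.2] T [-0.01 -0.13  0.03] gap 0.301 J [0.16 0.52 1.67 0.   0.96 0.05]
[[0.001, 0.994, 0.111], [0.0, 0.111, -0.994], [-1.0, 0.001, -0.0]]
```

```bash
python3 -m jog '[[[0,0,0.015],[0,0,0]],[[0,0,0.03],[0,0,0]],[[0,0,0.04],[0,0,0]],[[0,0,0.04],[0,0,0]],[[0,0,0.04],[0,0,0]],[[0,0,0.04],[0,0,0]],[[0,-0.01,0.02],[0,0,0]],[[0,-0.02,0.01],[0,0,0]]]';  python3 -c "from h import *;st()"
```

```text
clock: 4.4
tcp_pos: [0.5622, 0.1819, 0.2588]
tool_rot: [0.528, 0.472, 0.527, -0.47]
wrist_force: [0.3, 0.2, -2.7]
finger_gap: 0.305
t 4.4 tcp [0.5622 0.1819 0.2588] jawhead 6.46 F [ 0.3  0.2 -2.7] T [-0.03  0.03 -0.  ] gap 0.305 J [ 0.11  0.2   1.55  0.    1.39 -0.  ]
[[0.004, 0.994, 0.113], [0.001, 0.113, -0.994], [-1.0, 0.004, -0.0]]
```

```bash
python3 -m jog '[[[-0.006,-0.03,0],[0,0,0.6]],[[-0.006,-0.03,0],[0,0,0.6]],[[-0.006,-0.03,0],[0,0,0.6]],[[-0.006,-0.03,0],[0,0,0.6]],[[-0.006,-0.03,0],[0,0,0.6]],[[-0.006,-0.03,0],[0,0,0.6]],[[-0.006,-0.03,0],[0,0,0.6]],[[-0.006,-0.03,0],[0,0,0.6]]]';python3 -m jog '[[[-0.006,-0.03,0],[0,0,0.6]],[[-0.006,-0.03,0],[0,0,0.6]],[[-0.006,-0.03,0],[0,0,0.6]],[[-0.006,-0.03,0],[0,0,0.6]],[[-0.006,-0.03,0],[0,0,0.6]],[[-0.006,-0.03,0],[0,0,0.6]],[[0,0,0],[0,0,0]],[[0,0,0],[0,0,0]]]';  python3 -c "from h import *;st()"
```

```text
clock: 5.2
tcp_pos: [0.5128, -0.0598, 0.2553]
tool_rot: [0.546, 0.449, 0.547, -0.449]
wrist_force: [-0.1, 0.4, -1.3]
finger_gap: 0.305
clock: 6.0
tcp_pos: [0.4772, -0.2389, 0.2551]
tool_rot: [0.559, 0.432, 0.56, -0.432]
wrist_force: [0.5, 0.3, -2.1]
finger_gap: 0.304
t 6.0 tcp [ 0.4772 -0.2389  0.2551] jawhead 14.65 F [ 0.5  0.3 -2.1] T [ 0.08 -0.03 -0.02] gap 0.304 J [-0.69  0.08  1.7   0.    1.37 -0.94]
[[-0.001, 0.967, 0.253], [0.001, 0.253, -0.967], [-1.0, -0.001, -0.001]]
```

```bash
python3 -m jog '[[[-0.001,-0.001,-0.02],[0,0,0.4]],[[-0.001,-0.002,-0.02],[4.5,1.21,0]],[[-0.001,-0.001,-0.02],[4.5,1.21,0]],[[-0.001,0,-0.015],[4.5,1.22,0]],[[0,0,0],[0,0,0]],[[0,0,0],[0,0,0]],[[0,0,0],[0,0,0]]]'; python3 - <<'E'
from h import *
import cv2
st()
for n in("top","side"):
    p,d=bot.camera(n); c=p[170:290,360:480] if n=="top" else p[200:400,260:460]
    np.savez(f"{n}2.npz",p=p,d=d)
    cv2.imwrite(f"pics/{n}2.png",cv2.resize(c[:,:,::-1],None,fx=600/c.shape[0],fy=600/c.shape[0],interpolation=cv2.INTER_CUBIC))
E
```

```text
clock: 6.7
tcp_pos: [0.4745, -0.2423, 0.1815]
tool_rot: [0.49, 0.478, 0.625, -0.374]
wrist_force: [-0.7, 0.6, -1.3]
finger_gap: 0.304
t 6.7 tcp [ 0.4745 -0.2423  0.1815] jawhead 15.22 F [-0.7  0.6 -1.3] T [-0.22 -0.02  0.02] gap 0.304 J [-0.77  0.27  1.65  0.12  1.43 -1.06]
[[-0.062, 0.965, 0.255], [0.231, 0.262, -0.937], [-0.971, 0.001, -0.239]]
```

View pics/top2.png

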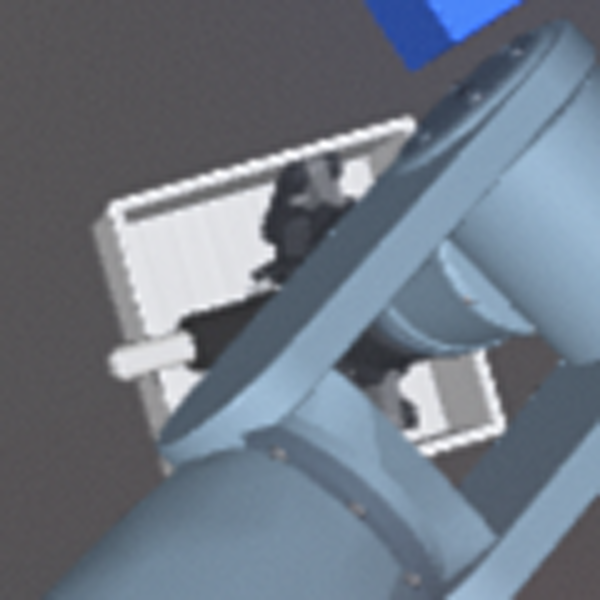

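View pics/side2.png

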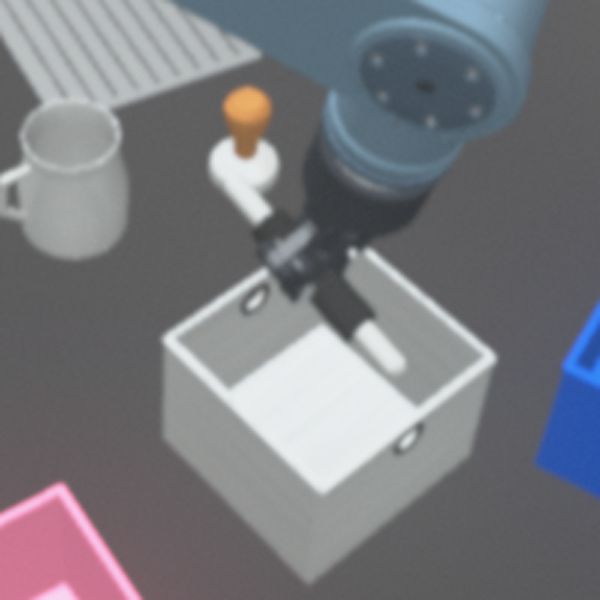

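```bash
cat >> h.py <<'E'
import cv2
def overlay(n,tag,crop,f,box=(.47904,-.2646,15.07),off=0.0,d=.0019):
    s,M=st(); p,dd=bot.camera(n); np.savez(f"{n}{tag}.npz",p=p,d=dd)
    u0,v0,w,h=crop; im=cv2.resize(np.ascontiguousarray(p[v0:v0+h,u0:u0+w,::-1]),None,fx=f,fy=f,interpolation=cv2.INTER_CUBIC)
    raw=im.copy()
    g=lambda P:[tuple(np.round(((q-[u0,v0])+.5)*f-.5).astype(int)) for q in proj(n,P)]
    c=s["tcp_pos"]+d*M[:,0]; t=M[:,2]
    c=c+off*t
    for a in(-.086,-.048,0,.048,.086):
        q=g(c+a*t)[0]; cv2.drawMarker(im,[int(v) for v in q],(0,0,255),0,9,1)
    y=np.radians(box[2]);R=np.array([[np.cos(y),-np.sin(y)],[np.sin(y),np.cos(y)]])
    for l in[(.082,.079,.125),(.082,-.079,.125),(-.082,-.079,.125),(-.082,.079,.125),(0,-.077,.105),(0,.073,.105)]:
        q=g(np.r_[R@np.array(l[:2])+box[:2],l[2]])[0]; cv2.drawMarker(im,[int(v) for v in q],(0,200,0),1,9,1)
    cv2.imwrite(f"pics/{n}{tag}.png",im);cv2.imwrite(f"pics/{n}{tag}raw.png",raw)
E
python3 - <<'E'
from h import *
overlay("side","3",(330,240,100,130),4.6)
overlay("top","3",(370,180,110,100),6)
E
```

```text
t 6.8 tcp [ 0.4745 -0.2425  0.1817] jawhead 15.22 F [ 0.4 -0.4 -2.7] T [-0.17 -0.05 -0.03] gap 0.3 J [-0.77  0.27  1.64  0.12  1.43 -1.06]
[[-0.061, 0.965, 0.255], [0.231, 0.263, -0.937], [-0.971, 0.001, -0.239]]
t 6.85 tcp [ 0.4745 -0.2426  0.1816] jawhead 15.21 F [-0.1 -0.4 -2. ] T [-0.21 -0.04 -0.  ] gap 0.303 J [-0.77  0.27  1.64  0.12  1.43 -1.06]
[[-0.062, 0.965, 0.255], [0.231, 0.262, -0.937], [-0.971, 0.001, -0.239]]
```

View pics/side3.png

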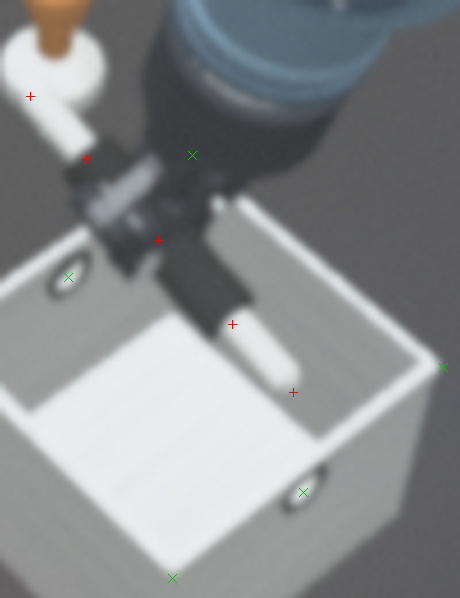

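View pics/top3.png

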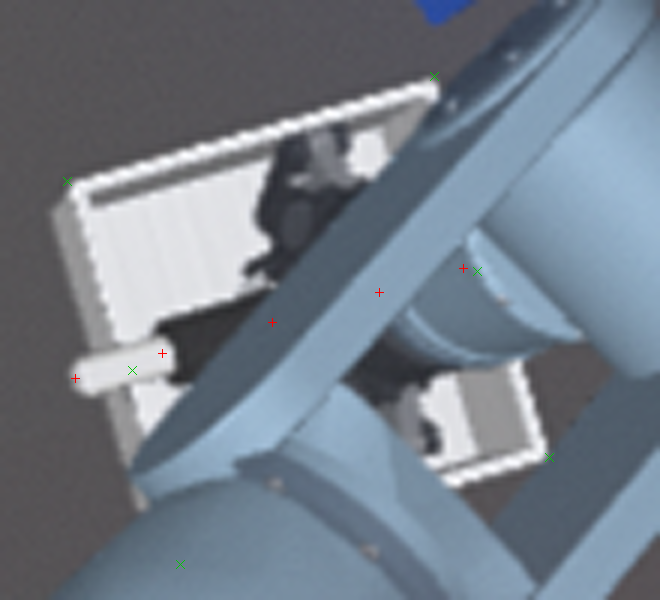

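```bash
python3 -m jog '[[[-0.001,-0.001,-0.015],[0,0,0]],[[-0.001,-0.001,-0.018],[0,0,0]],[[0,0,-0.018],[0,0,0]],[[0,0,0],[0,0,0]],[[0,0,0],[0,0,0]],[[0,0,0],[0,0,0]]]'; python3 - <<'E'
from h import *
overlay("side","4",(320,260,130,130),4.6,box=(.4785,-.2655,15.07))
overlay("top","4",(370,180,110,100),6,box=(.4785,-.2655,15.07))
E
```

```text
clock: 7.5
tcp_pos: [0.4723, -0.2453, 0.13]
tool_rot: [0.49, 0.479, 0.625, -0.374]
wrist_force: [0.6, -0.1, -1.0]
finger_gap: 0.302
t 7.5 tcp [ 0.4723 -0.2453  0.13  ] jawhead 15.15 F [ 0.6 -0.1 -1. ] T [-0.18 -0.04  0.04] gap 0.302 J [-0.78  0.34  1.68  0.13  1.34 -1.08]
[[-0.062, 0.965, 0.254], [0.232, 0.261, -0.937], [-0.971, 0.001, -0.24]]
t 7.55 tcp [ 0.4724 -0.2454  0.1302] jawhead 15.15 F [-0.9  0.7 -1.8] T [-0.18 -0.07  0.01] gap 0.304 J [-0.78  0.34  1.68  0.13  1.34 -1.08]
[[-0.062, 0.965, 0.254], [0.232, 0.261, -0.937], [-0.971, 0.001, -0.24]]
```

View pics/side4.png

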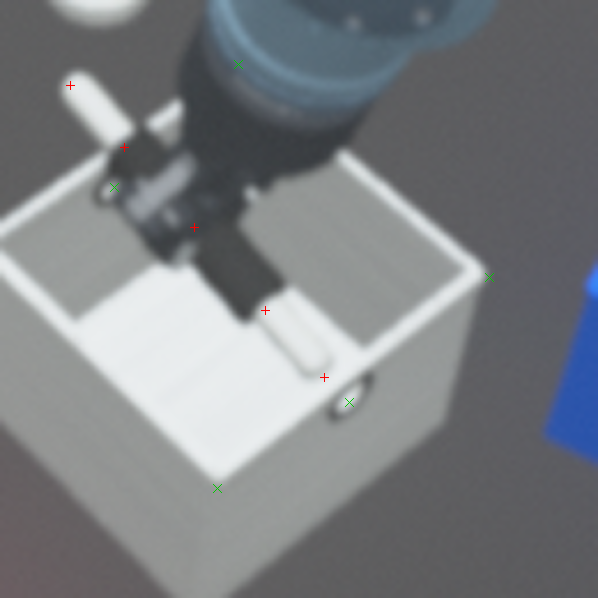

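View pics/top4.png

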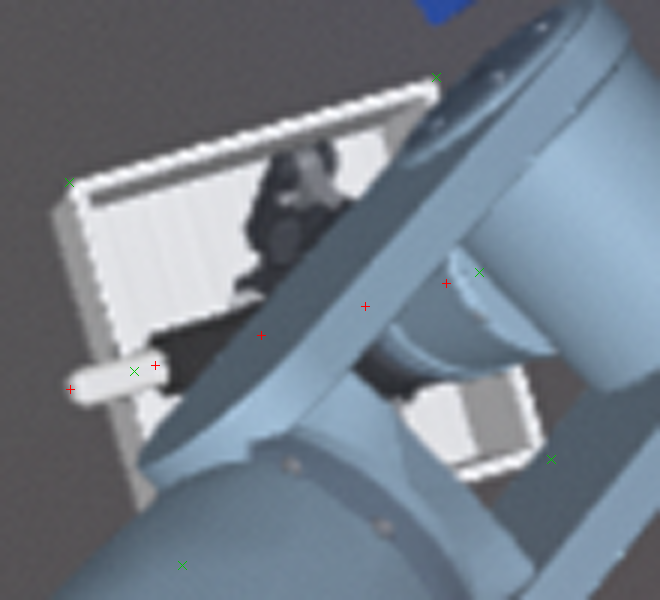

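```bash
python3 -m jog '[[[0.001,-0.0047,-0.0007],[0,0,0]],[[0.0013,-0.0047,-0.0012],[0,0,0]],[[0.0013,-0.0047,-0.0012],[0,0,0]],[[0,0,0],[0,0,0]],[[0,0,0],[0,0,0]]]' - 50; python3 - <<'E'
from h import *
st()
E
```

```text
clock: 8.1
tcp_pos: [0.4761, -0.2596, 0.1262]
tool_rot: [0.49, 0.479, 0.625, -0.374]
wrist_force: [3.7, -0.4, -2.7]
finger_gap: 0.303
t 8.1 tcp [ 0.4761 -0.2596  0.1262] jawhead 15.14 F [ 3.7 -0.4 -2.7] T [-0.23 -0.63  0.14] gap 0.303 J [-0.79  0.36  1.65  0.12  1.34 -1.09]
[[-0.062, 0.965, 0.254], [0.232, 0.261, -0.937], [-0.971, 0.001, -0.241]]
```

```bash
python3 -m jog '[[[0.0006,0.0002,0],[0,0,0]],[[0.0008,-0.0028,-0.0007],[0,0,0]],[[0.0008,-0.0028,-0.0007],[0,0,0]],[[0,0,0],[0,0,0]],[[0,0,0],[0,0,0]]]'; python3 - <<'E'
from h import *
st()
overlay("side","5",(320,260,130,130),4.6,box=(.4785,-.2655,15.07))
E
```

```text
clock: 8.6
tcp_pos: [0.478, -0.2649, 0.1249]
tool_rot: [0.489, 0.479, 0.625, -0.374]
wrist_force: [2.8, -0.5, -2.1]
finger_gap: 0.305
t 8.6 tcp [ 0.478  -0.2649  0.1249] jawhead 15.14 F [ 2.8 -0.5 -2.1] T [-0.26 -0.59  0.05] gap 0.305 J [-0.79  0.37  1.64  0.12  1.34 -1.1 ]
[[-0.062, 0.965, 0.254], [0.233, 0.261, -0.937], [-0.971, 0.001, -0.241]]
t 8.6 tcp [ 0.478  -0.2649  0.1249] jawhead 15.14 F [ 2.8 -0.5 -2.1] T [-0.26 -0.59  0.05] gap 0.305 J [-0.79  0.37  1.64  0.12  1.34 -1.1 ]
[[-0.062, 0.965, 0.254], [0.233, 0.261, -0.937], [-0.971, 0.001, -0.241]]
```

View pics/side5raw.png

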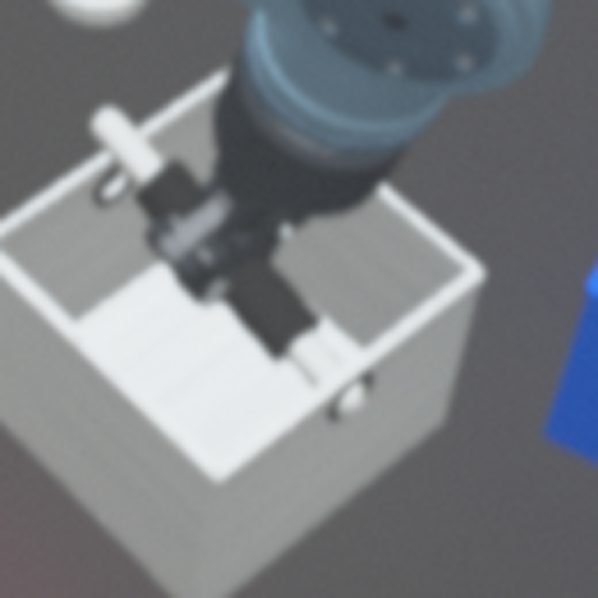

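The rod end shows in the hole at about (350,398) and the forces are low, so I'll carry on.

```bash
python3 -m jog '[[[0.0013,-0.0026,-0.0007],[0,0,0]],[[0.0008,-0.0028,-0.0007],[0,0,0]],[[0.0008,-0.0028,-0.0007],[0,0,0]],[[0,0,0],[0,0,0]],[[0,0,0],[0,0,0]]]'; python3 - <<'E'
from h import *
st()
E
```

```text
clock: 9.15
tcp_pos: [0.4805, -0.2729, 0.1225]
tool_rot: [0.489, 0.479, 0.626, -0.374]
wrist_force: [0.4, -1.2, -1.4]
finger_gap: 0.303
t 9.15 tcp [ 0.4805 -0.2729  0.1225] jawhead 15.13 F [ 0.4 -1.2 -1.4] T [-0.32 -0.18 -0.  ] gap 0.303 J [-0.8   0.39  1.62  0.12  1.35 -1.1 ]
[[-0.063, 0.965, 0.253], [0.233, 0.261, -0.937], [-0.97, -0.0, -0.242]]
```

```bash
python3 -m jog '[[[0.0008,-0.0028,-0.0007],[0,0,0]],[[0.0008,-0.0028,-0.0007],[0,0,0]],[[0.0008,-0.0028,-0.0007],[0,0,0]],[[0.0007,-0.0025,-0.0007],[0,0,0]],[[0,0,0],[0,0,0]],[[0,0,0],[0,0,0]]]'; python3 - <<'E'
from h import *
overlay("side","6",(320,260,130,130),4.6,box=(.4785,-.2655,15.07))
overlay("top","6",(370,180,110,100),6,box=(.4785,-.2655,15.07))
E
```

```text
clock: 9.75
tcp_pos: [0.4837, -0.2837, 0.1198]
tool_rot: [0.489, 0.479, 0.626, -0.374]
wrist_force: [0.7, 0.0, -2.3]
finger_gap: 0.3
t 9.75 tcp [ 0.4837 -0.2837  0.1198] jawhead 15.14 F [ 0.7  0.  -2.3] T [-0.23 -0.14 -0.01] gap 0.3 J [-0.81  0.41  1.6   0.12  1.35 -1.11]
[[-0.063, 0.965, 0.253], [0.233, 0.261, -0.937], [-0.97, 0.0, -0.242]]
t 9.8 tcp [ 0.4837 -0.2836  0.1198] jawhead 15.14 F [ 0.5  0.1 -2. ] T [-0.26 -0.11  0.01] gap 0.308 J [-0.81  0.41  1.6   0.12  1.35 -1.11]
[[-0.063, 0.965, 0.254], [0.233, 0.261, -0.937], [-0.97, 0.0, -0.242]]
```

View pics/side6.png

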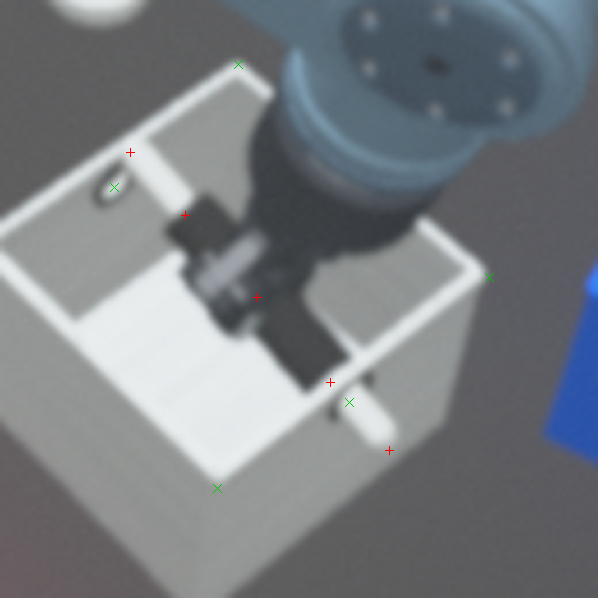

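View pics/top6.png

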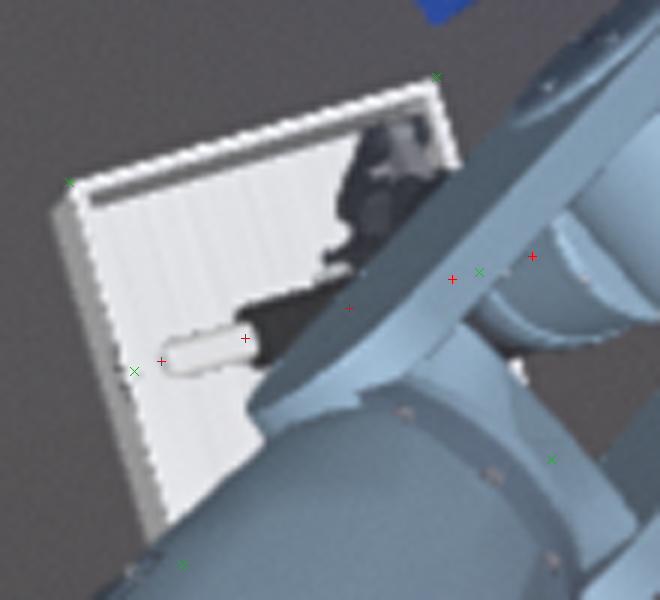

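The upper end is inside the +y wall: top picture (162,360), with the inner rim at about x=130. The lower end sticks out of the -y hole at about (385,440). Next I'll level the bar about the hole.

```bash
python3 -m jog '[[[-0.0001,0.0005,-0.002],[-1.93,-0.52,0]],[[-0.0001,0.0005,-0.002],[-1.93,-0.52,0]],[[-0.0001,0.0004,-0.002],[-1.93,-0.52,0]],[[0,0,0],[0,0,0]],[[0,0,0],[0,0,0]]]'; python3 - <<'E'
from h import *
st()
E
```

```text
clock: 10.35
tcp_pos: [0.4834, -0.2819, 0.1141]
tool_rot: [0.521, 0.459, 0.6, -0.398]
wrist_force: [0.1, -0.1, -2.0]
finger_gap: 0.305
t 10.35 tcp [ 0.4834 -0.2819  0.1141] jawhead 15.17 F [ 0.1 -0.1 -2. ] T [-0.08  0.01 -0.  ] gap 0.305 J [-0.78  0.36  1.67  0.07  1.24 -1.07]
[[-0.036, 0.965, 0.259], [0.135, 0.262, -0.956], [-0.99, 0.0, -0.14]]
```

```bash
python3 -m jog '[[[-0.0001,0.0003,-0.002],[-1.93,-0.52,0]],[[0,0.0002,-0.002],[-1.93,-0.52,0]],[[0,0.0002,-0.002],[-1.93,-0.52,0]],[[0,0.0001,-0.002],[-1.93,-0.52,0]],[[0,0,0],[0,0,0]],[[0,0,0],[0,0,0]]]'; python3 - <<'E'
from h import *
overlay("side","7",(320,260,130,130),4.6,box=(.4785,-.2655,15.07))
overlay("top","7",(370,180,110,100),6,box=(.4785,-.2655,15.07))
E
```

```text
clock: 10.95
tcp_pos: [0.4834, -0.2814, 0.106]
tool_rot: [0.561, 0.43, 0.562, -0.43]
wrist_force: [0.2, -1.1, -1.8]
finger_gap: 0.308
t 10.95 tcp [ 0.4834 -0.2814  0.106 ] jawhead 15.15 F [ 0.2 -1.1 -1.8] T [-0.01  0.    0.04] gap 0.308 J [-0.74  0.31  1.75  0.    1.08 -1.  ]
[[-0.0, 0.965, 0.261], [0.001, 0.261, -0.965], [-1.0, -0.0, -0.001]]
t 11.0 tcp [ 0.4834 -0.2817  0.1061] jawhead 15.13 F [-0.   0.5 -2.4] T [-0.02  0.06 -0.03] gap 0.304 J [-0.74  0.31  1.75  0.    1.08 -1.  ]
[[-0.0, 0.965, 0.261], [0.001, 0.261, -0.965], [-1.0, -0.0, -0.001]]
```

View pics/side7.png

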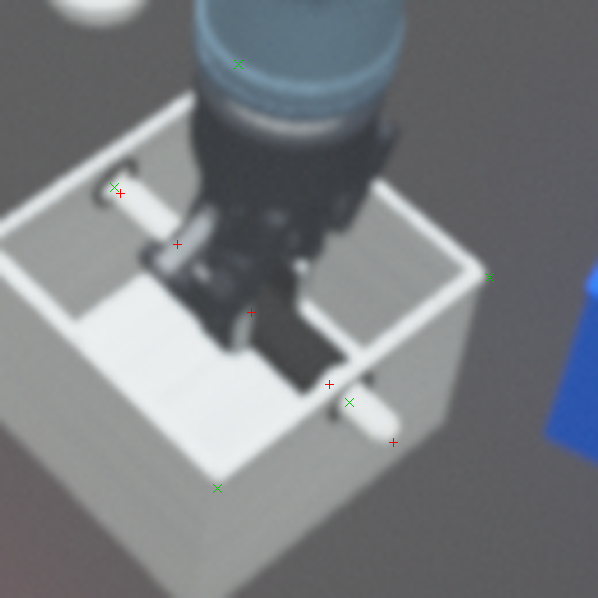

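View pics/top7.png

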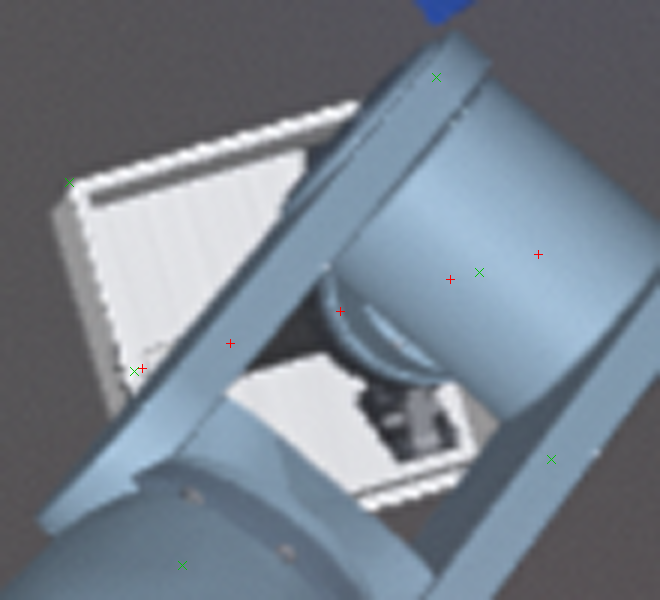

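The far end sits at the mouth of the opposite hole, about (120,187) in the side picture. Forces are near zero. I'll slide the bar back.

```bash
python3 -m jog '[[[-0.0006,0.0019,0.0004],[0,0,0]],[[-0.0006,0.0019,0],[0,0,0]],[[-0.0006,0.0019,0],[0,0,0]],[[-0.0006,0.0019,0],[0,0,0]],[[0,0,0],[0,0,0]],[[0,0,0],[0,0,0]]]'; python3 - <<'E'
from h import *
st()
E
```

```text
clock: 11.65
tcp_pos: [0.4809, -0.2737, 0.1063]
tool_rot: [0.562, 0.43, 0.562, -0.43]
wrist_force: [-0.6, -0.1, -2.4]
finger_gap: 0.304
t 11.65 tcp [ 0.4809 -0.2737  0.1063] jawhead 15.16 F [-0.6 -0.1 -2.4] T [-0.05 -0.02  0.02] gap 0.304 J [-0.73  0.3   1.77 -0.    1.08 -1.  ]
[[0.0, 0.965, 0.261], [-0.0, 0.261, -0.965], [-1.0, -0.0, 0.0]]
```

```bash
python3 -m jog '[[[-0.0005,0.0019,0],[0,0,0]],[[-0.0005,0.0019,0],[0,0,0]],[[-0.0005,0.0019,0],[0,0,0]],[[-0.0005,0.0019,0],[0,0,0]],[[0,0,0],[0,0,0]],[[0,0,0],[0,0,0]]]'; python3 - <<'E'
from h import *
overlay("side","8",(330,270,100,100),6,box=(.4785,-.2655,15.07))
overlay("top","8",(370,180,110,100),6,box=(.4785,-.2655,15.07))
E
```

```text
clock: 12.25
tcp_pos: [0.4789, -0.2661, 0.1063]
tool_rot: [0.562, 0.43, 0.561, -0.43]
wrist_force: [-0.1, -0.3, -0.9]
finger_gap: 0.305
t 12.25 tcp [ 0.4789 -0.2661  0.1063] jawhead 15.16 F [-0.1 -0.3 -0.9] T [-0.02  0.   -0.04] gap 0.305 J [-0.72  0.28  1.78 -0.    1.08 -0.99]
[[0.0, 0.965, 0.261], [-0.0, 0.261, -0.965], [-1.0, -0.0, 0.0]]
t 12.3 tcp [ 0.479  -0.2662  0.1063] jawhead 15.15 F [ 0.5 -0.  -2.2] T [-0.01  0.05  0.03] gap 0.297 J [-0.72  0.28  1.78 -0.    1.08 -0.99]
[[0.0, 0.965, 0.261], [-0.0, 0.261, -0.965], [-1.0, 0.0, 0.0]]
```

View pics/side8.png

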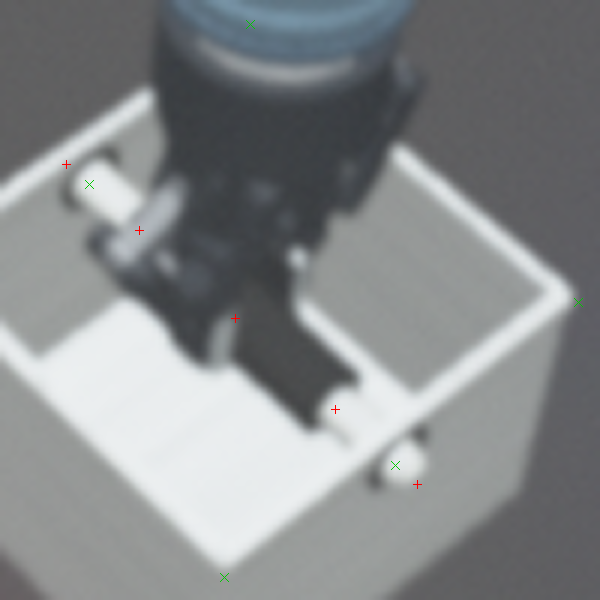

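View pics/top8.png

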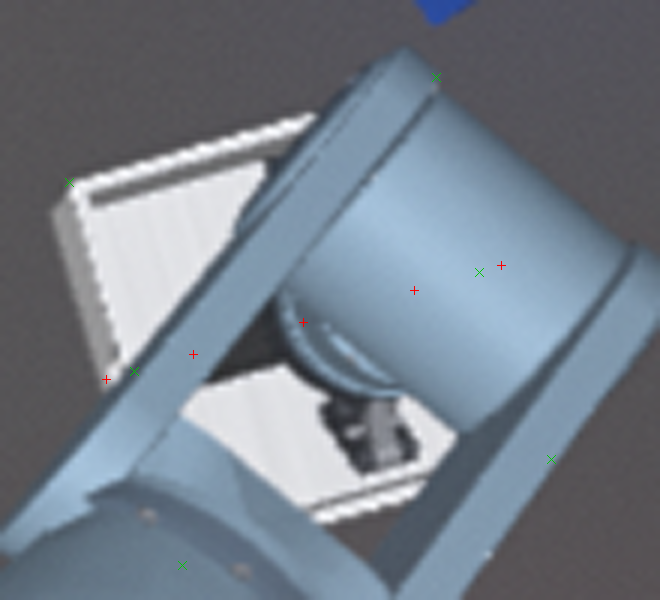

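```bash
python3 -m jog '[[[0,0,0],[0,0,0]],[[0,0,0],[0,0,0]],[[0,0,0],[0,0,0]],[[0,0,0],[0,0,0]],[[0,0,0],[0,0,0]]]' 0.55; python3 -m jog '[[[0,0,0.008],[0,0,0]],[[0,0,0.015],[0,0,0]],[[0,0,0.025],[0,0,0]],[[0,0,0.035],[0,0,0]],[[0,0,0.045],[0,0,0]],[[-0.02,0.03,0.03],[0,0,0]],[[-0.03,0.035,0],[0,0,0]],[[-0.02,0.04,0],[0,0,0]]]'; python3 -m jog '[[[-0.01,0.045,0],[0,0,0]],[[-0.01,0.045,0],[0,0,0]],[[0,0.045,0],[0,0,0]],[[0,0.045,0],[0,0,0]],[[0,0.045,0],[0,0,0]],[[0,0.03,0],[0,0,0]],[[0,0,0],[0,0,0]]]'; python3 - <<'E'
from h import *
overlay("side","9",(330,270,100,100),6,box=(.4785,-.2655,15.07))
overlay("top","9",(370,180,110,100),6,box=(.4785,-.2655,15.07))
E
```

```text
clock: 12.85
tcp_pos: [0.479, -0.2662, 0.1064]
tool_rot: [0.562, 0.43, 0.561, -0.43]
wrist_force: [-0.2, -0.1, 0.6]
finger_gap: 0.552
clock: 13.65
tcp_pos: [0.4083, -0.161, 0.2668]
tool_rot: [0.563, 0.43, 0.56, -0.43]
wrist_force: [0.0, 0.4, -0.3]
finger_gap: 0.551
clock: 14.35
tcp_pos: [0.3886, 0.097, 0.2658]
tool_rot: [0.563, 0.429, 0.562, -0.428]
wrist_force: [0.1, -0.7, -0.2]
finger_gap: 0.545
t 14.35 tcp [0.3886 0.097  0.2658] jawhead 15.44 F [ 0.1 -0.7 -0.2] T [-0.07 -0.01 -0.03] gap 0.545 J [-0.05 -0.26  1.99  0.    1.42 -0.32]
[[0.002, 0.964, 0.266], [0.001, 0.266, -0.964], [-1.0, 0.002, -0.0]]
t 14.4 tcp [0.3888 0.0954 0.2656] jawhead 15.39 F [ 1.  -0.3 -0.2] T [-0.05  0.06  0.01] gap 0.549 J [-0.06 -0.26  1.99 -0.    1.42 -0.33]
[[0.002, 0.964, 0.265], [-0.0, 0.265, -0.964], [-1.0, 0.002, 0.001]]
```

View pics/side9raw.png

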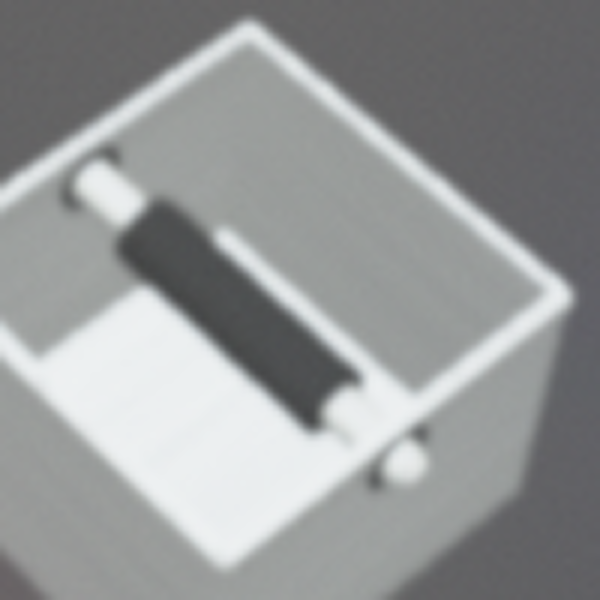

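View pics/top9raw.png

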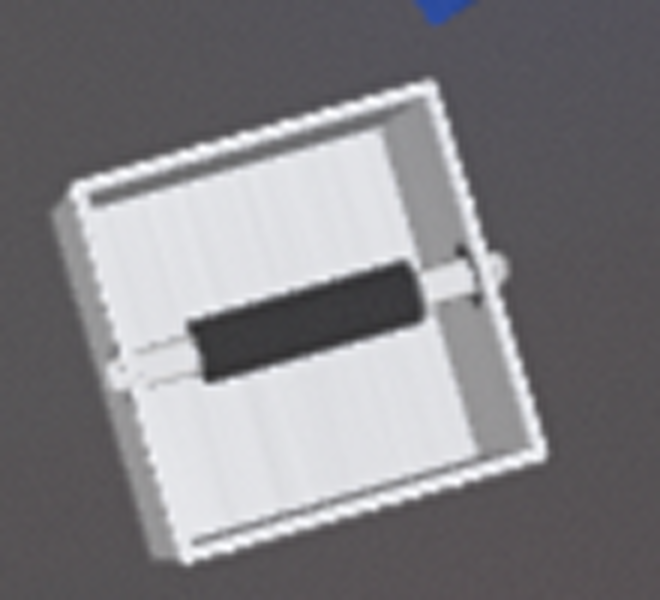

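```bash
python3 - <<'E'
from h import *
def fit(n,L,px):
    def X(p):
        c,s=np.cos(p[2]),np.sin(p[2]);R=np.array([[c,-s],[s,c]]);return np.array([np.r_[R@np.array(l)+p[:2],.125] for l in L])
    r=least_squares(lambda p:(proj(n,X(p))-px).ravel(),[.479,-.265,.26]);return r.x,r.fun
a,b=.082,.079
t=[cr(x,y,370,180,6) for x,y in((70,186),(433,82),(547,459),(185,564))]
pt,ft=fit("top",[(a,b),(a,-b),(-a,-b),(-a,b)],t)
s=[cr(x,y,330,270,6) for x,y in((250,18),(574,297),(224,571))]
ps,fs=fit("side",[(a,b),(a,-b),(-a,-b)],s)
for n,p,f,pts,o in(("top",pt,ft,[(198,352),(416,289.5),(307,320.8),(107,382),(508,263)],(370,180,6)),("side",ps,fs,[(147,220),(334,405),(240,312)],(330,270,6))):
    print(n,p[:2].round(4),np.degrees(p[2]).round(2),f.round(1))
    c,sn=np.cos(p[2]),np.sin(p[2])
    for q in pts:
        P=at(n,cr(*q,*o),.104)[:2]-p[:2]; print("  lat %.1f s %.1f"%(1e3*(c*P[0]+sn*P[1]),1e3*(-sn*P[0]+c*P[1])))
E
```

```text
top [ 0.4776 -0.2652] 15.24 [-0.4 -0.2  0.3 -0.6  0.7  0.2 -0.5  0.6]
  lat 1.3 s 44.4
  lat 1.0 s -50.4
  lat 1.1 s -2.9
  lat -0.2 s 84.4
  lat 0.9 s -90.4
side [ 0.4792 -0.2634] 15.1 [-0.2  0.2  0.4 -0.1 -0.2 -0.1]
  lat 4.4 s 47.2
  lat 0.2 s -49.1
  lat 2.3 s -1.8
```

```bash
cat > m.py <<'E'
from h import *
import sys
def meas(tag,P={"top":(.4776,-.2652,np.radians(15.24)),"side":(.4792,-.2634,np.radians(15.1))}):
  for n,roi in(("top",(395,215,445,250)),("side",(345,298,397,345))):
    p=np.load(f"{n}{tag}.npz")["p"].astype(float).mean(2); u0,v0,u1,v1=roi
    w=np.clip((110-p[v0:v1,u0:u1])/50,0,1)
    m=(w>.3).astype(np.uint8);k,lab,stt,_=cv2.connectedComponentsWithStats(m);j=1+np.argmax(stt[1:,4]);w=w*cv2.dilate((lab==j).astype(np.uint8),np.ones((3,3)))
    ys,xs=np.mgrid[v0:v1,u0:u1];cen=np.array([(w*xs).sum(),(w*ys).sum()])/w.sum()
    b=P[n];c,s=np.cos(b[2]),np.sin(b[2]);R=np.array([[c,-s,0],[s,c,0],[0,0,1]])
    a=np.linspace(0,2*np.pi,60)
    def hc(q):
        pts=np.array([[q[0]+.014*np.cos(t),q[1]+e,.1038+.014*np.sin(t)] for e in(-.048,.048) for t in a])@R.T+[b[0],b[1],0]
        h=cv2.convexHull((proj(n,pts)).astype(np.float32));M=cv2.moments(h);return np.array([M["m10"]/M["m00"],M["m01"]/M["m00"]]),M["m00"]
    r=least_squares(lambda q:(hc(q)[0]-cen)*10,[0,0],x_scale=.001)
    print(n,"cen",cen.round(2),"lat,s mm",(r.x*1e3).round(2),"area",w.sum().round(0),round(hc(r.x)[1]))
E
python3 -c "
from m import *
meas('9')"
```

```text
top cen [420.83 233.14] lat,s mm [ 0.84 -2.75] area 364.0 445
side cen [367.96 321.29] lat,s mm [ 0. -0.] area 286.0 658
```

```bash
sed -i 's/x_scale=.001)/x_scale=.001,diff_step=1e-3) if 0 else __import__("scipy.optimize",fromlist=["x"]).minimize(lambda q:((hc(q*1e-3)[0]-cen)**2).sum(),[1,1],method="Nelder-Mead")/; s/(r.x\*1e3).round(2)/r.x.round(2)/; s/hc(r.x)\[1\]/hc(r.x*1e-3)[1]/; s/(110-p/(130-p/' m.py
python3 -c "
from m import *
meas('9')
p=np.load('side9.npz')['p'].astype(int).mean(2).astype(int)
print(p[322,345:400:2]);p=np.load('top9.npz')['p'].mean(2).astype(int);print(p[233,395:450:2])"
```

```text
top cen [420.85 233.12] lat,s mm [ 0.87 -2.81] area 389.0 445
side cen [368.11 321.18] lat,s mm [0.81 2.11] area 477.0 656
[174 213 235 238 238 239 235 200 108  72  76  79  77  80  79  80  99 173
 224 205 162 153 153 154 153 152 151 152]
[225 225 224 147  97  66  55  57  59  59  61  60  61  61  59  60  58  62
  58  58  56  56  82 225 156 150 152 148]
```

```bash
python3 - <<'E'
from h import *
P={"top":(.4776,-.2652,np.radians(15.24)),"side":(.4792,-.2634,np.radians(15.1))}
for n,(u0,v0) in(("top",(385,205)),("side",(340,290))):
  p=np.load(f"{n}9.npz")["p"][:,:,::-1]; f=9
  o=[]
  for s0 in(-.003,0):
    im=cv2.resize(np.ascontiguousarray(p[v0:v0+60,u0:u0+(75 if n=="top" else 65)-(31 if 0 else 0)]),None,fx=5.5,fy=5.5,interpolation=cv2.INTER_CUBIC);f=5.5
    b=P[n];c,s=np.cos(b[2]),np.sin(b[2]);R=np.array([[c,-s,0],[s,c,0],[0,0,1]])
    a=np.linspace(0,2*np.pi,60)
    for r,e0 in((.014,(-.048,.048)),(.0055,(-.086,.086))):
     for e in e0:
      pts=np.array([[.0008+r*np.cos(t),s0+e,.1038+r*np.sin(t)] for t in a])@R.T+[b[0],b[1],0]
      q=((proj(n,pts)-[u0,v0]+.5)*f-.5).round().astype(int); cv2.polylines(im,[q],True,(0,0,255),1)
    o.append(im)
  cv2.imwrite(f"pics/m_{n}.png",np.hstack(o)); print(o[0].shape)
E
```

```text
(330, 412, 3)
(330, 358, 3)
```

View pics/m_top.png

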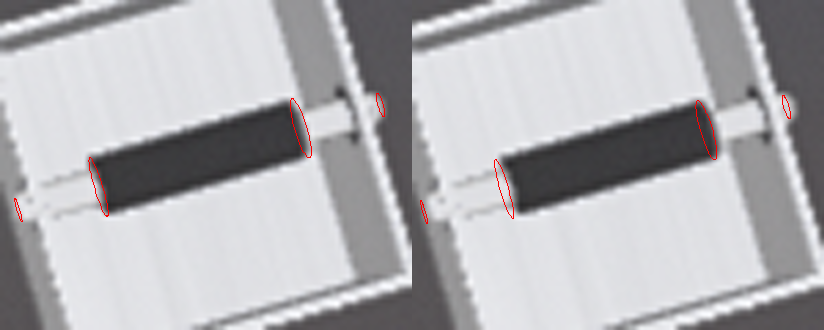

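View pics/m_side.png

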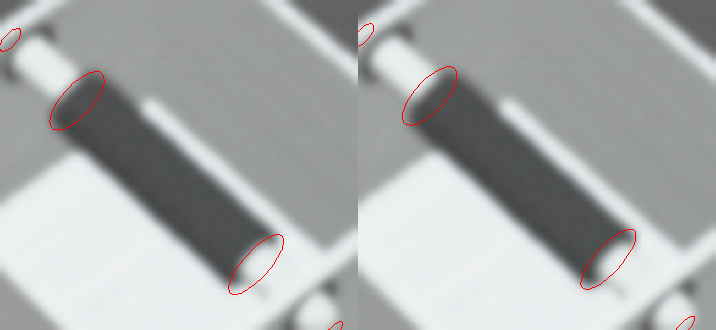

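Top and side both put the bar slightly towards -y, by 1 to 3 mm. I'll regrasp it and slide it about 2 mm towards +y.

```bash
python3 -m jog '[[[0,-0.03,0],[0,0,0]],[[0,-0.045,0],[0,0,0]],[[0,-0.045,0],[0,0,0]],[[0,-0.045,0],[0,0,0]],[[0.01,-0.045,0],[0,0,0]],[[0.01,-0.045,0],[0,0,0]],[[0.02,-0.04,0],[0,0,0]],[[0.03,-0.035,0],[0,0,0]]]'; python3 -m jog '[[[0.02,-0.03,0],[0,0,0]],[[0,0,-0.03],[0,0,0]],[[0,0,-0.03],[0,0,0]],[[0,0,0],[0,0,0]],[[0,0,0],[0,0,0]]]'; python3 -c "
from h import *
st()"
```

```text
clock: 15.25
tcp_pos: [0.4579, -0.2403, 0.2651]
tool_rot: [0.561, 0.431, 0.56, -0.431]
wrist_force: [1.2, -0.2, 0.8]
finger_gap: 0.553
clock: 15.75
tcp_pos: [0.4782, -0.2671, 0.2048]
tool_rot: [0.561, 0.43, 0.561, -0.43]
wrist_force: [-0.1, 0.2, -0.1]
finger_gap: 0.552
t 15.75 tcp [ 0.4782 -0.2671  0.2048] jawhead 15.05 F [-0.1  0.2 -0.1] T [ 0.04  0.01 -0.01] gap 0.552 J [-0.73  0.16  1.71 -0.    1.27 -0.99]
[[-0.001, 0.966, 0.26], [0.0, 0.26, -0.966], [-1.0, -0.001, -0.0]]
```

```bash
python3 -m jog '[[[0.0005,0.0005,-0.03],[0,0,0]],[[0,0,-0.03],[0,0,0]],[[0,0,-0.025],[0,0,0]],[[0,0,-0.013],[0,0,0]],[[0,0,0],[0,0,0]],[[0,0,0],[0,0,0]],[[0,0,0],[0,0,0]]]';python3 -m jog '[[[0,0,0],[0,0,0]],[[0,0,0],[0,0,0]],[[0,0,0],[0,0,0]],[[0,0,0],[0,0,0]],[[0,0,0],[0,0,0]]]' 0.15 40; python3 -c "
from h import *
st()"
```

```text
clock: 16.45
tcp_pos: [0.4805, -0.2667, 0.1084]
tool_rot: [0.563, 0.43, 0.56, -0.43]
wrist_force: [0.4, -0.8, 0.4]
finger_gap: 0.548
clock: 16.95
tcp_pos: [0.4802, -0.2662, 0.1078]
tool_rot: [0.562, 0.43, 0.561, -0.43]
wrist_force: [-0.5, 0.8, 5.8]
finger_gap: 0.312
t 16.95 tcp [ 0.4802 -0.2662  0.1078] jawhead 15.16 F [-0.5  0.8  5.8] T [0.11 0.12 0.04] gap 0.312 J [-0.72  0.28  1.78 -0.    1.08 -0.99]
[[0.002, 0.965, 0.261], [-0.002, 0.261, -0.965], [-1.0, 0.001, 0.002]]
```

```bash
python3 -m jog '[[[-0.0005,0.001,0],[0,0,0]],[[-0.0005,0.001,0],[0,0,0]],[[0,0,0],[0,0,0]],[[0,0,0],[0,0,0]],[[0,0,0],[0,0,0]]]'; python3 -c "
from h import *
st()"
python3 -m jog '[[[0,0,0],[0,0,0]],[[0,0,0],[0,0,0]],[[0,0,0],[0,0,0]],[[0,0,0],[0,0,0]],[[0,0,0],[0,0,0]]]' 0.55; python3 -m jog '[[[0,0,0.008],[0,0,0]],[[0,0,0.015],[0,0,0]],[[0,0,0.025],[0,0,0]],[[0,0,0.035],[0,0,0]],[[0,0,0.045],[0,0,0]],[[-0.02,0.03,0.03],[0,0,0]],[[-0.03,0.035,0],[0,0,0]],[[-0.02,0.04,0],[0,0,0]]]'; python3 -m jog '[[[-0.01,0.045,0],[0,0,0]],[[-0.01,0.045,0],[0,0,0]],[[0,0.045,0],[0,0,0]],[[0,0.045,0],[0,0,0]],[[0,0.045,0],[0,0,0]],[[0,0.03,0],[0,0,0]],[[0,0,0],[0,0,0]]]'; python3 - <<'E'
from h import *
overlay("side","10",(330,270,100,100),6)
overlay("top","10",(370,180,110,100),6)
P={"top":(.4776,-.2652,np.radians(15.24)),"side":(.4792,-.2634,np.radians(15.1))}
for n,(u0,v0) in(("top",(385,205)),("side",(340,290))):
  p=np.load(f"{n}10.npz")["p"][:,:,::-1]
  im=cv2.resize(np.ascontiguousarray(p[v0:v0+60,u0:u0+(75 if n=="top" else 65)]),None,fx=10,fy=10,interpolation=cv2.INTER_CUBIC);f=10
  b=P[n];c,s=np.cos(b[2]),np.sin(b[2]);R=np.array([[c,-s,0],[s,c,0],[0,0,1]]);a=np.linspace(0,2*np.pi,60)
  for r,e0 in((.014,(-.048,.048)),(.0055,(-.086,.086))):
   for e in e0:
    pts=np.array([[.0005+r*np.cos(t),e,.1038+r*np.sin(t)] for t in a])@R.T+[b[0],b[1],0]
    cv2.polylines(im,[((proj(n,pts)-[u0,v0]+.5)*f-.5).round().astype(int)],True,(0,0,255),1)
  cv2.imwrite(f"pics/m10_{n}.png",im)
from m import meas
meas("9");meas("10")
E
```

```text
clock: 17.45
tcp_pos: [0.4794, -0.2648, 0.1077]
tool_rot: [0.563, 0.429, 0.56, -0.43]
wrist_force: [0.4, -2.4, 6.7]
finger_gap: 0.31
t 17.45 tcp [ 0.4794 -0.2648  0.1077] jawhead 15.15 F [ 0.4 -2.4  6.7] T [-0.39 -0.12 -0.  ] gap 0.31 J [-0.72  0.28  1.78 -0.    1.07 -0.99]
[[0.002, 0.965, 0.261], [-0.003, 0.261, -0.965], [-1.0, 0.002, 0.003]]
clock: 17.95
tcp_pos: [0.4782, -0.2634, 0.106]
tool_rot: [0.561, 0.43, 0.562, -0.43]
wrist_force: [0.5, 0.3, -0.1]
finger_gap: 0.549
clock: 18.75
tcp_pos: [0.4078, -0.1585, 0.2668]
tool_rot: [0.563, 0.43, 0.56, -0.43]
wrist_force: [0.7, 0.9, 0.8]
finger_gap: 0.552
clock: 19.45
tcp_pos: [0.3881, 0.0995, 0.2658]
tool_rot: [0.563, 0.429, 0.562, -0.428]
wrist_force: [0.8, -1.0, 0.3]
finger_gap: 0.544
t 19.45 tcp [0.3881 0.0995 0.2658] jawhead 15.44 F [ 0.8 -1.   0.3] T [-0.04  0.02  0.  ] gap 0.544 J [-0.05 -0.26  1.99  0.    1.42 -0.32]
[[0.002, 0.964, 0.266], [0.001, 0.266, -0.964], [-1.0, 0.002, -0.0]]
t 19.5 tcp [0.3883 0.0979 0.2656] jawhead 15.39 F [ 0.4 -0.4 -0. ] T [ 0.05  0.03 -0.  ] gap 0.554 J [-0.05 -0.26  1.99 -0.    1.42 -0.32]
[[0.002, 0.964, 0.265], [-0.0, 0.265, -0.964], [-1.0, 0.002, 0.001]]
top cen [420.85 233.12] lat,s mm [ 0.87 -2.81] area 389.0 445
side cen [368.11 321.18] lat,s mm [0.81 2.11] area 477.0 656
top cen [420.1  233.35] lat,s mm [ 0.85 -0.85] area 390.0 445
side cen [367.45 320.56] lat,s mm [0.82 4.1 ] area 477.0 655
```

View pics/m10_top.png

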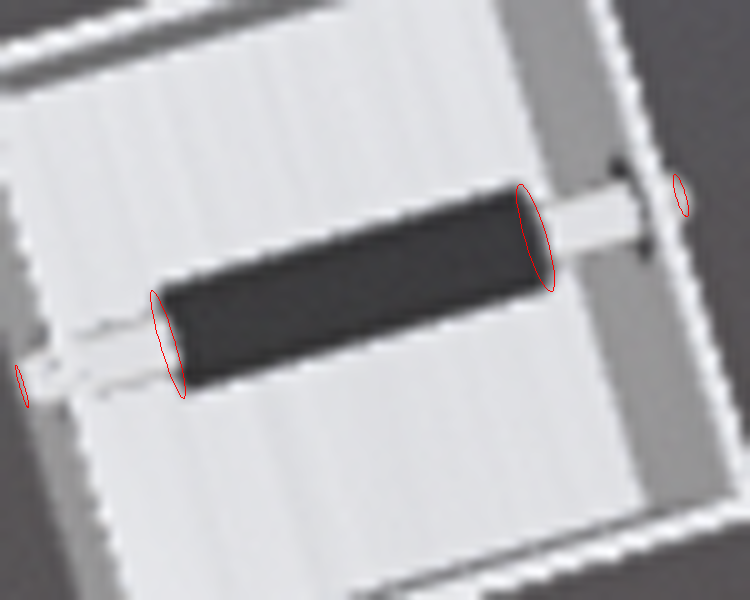

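View pics/m10_side.png

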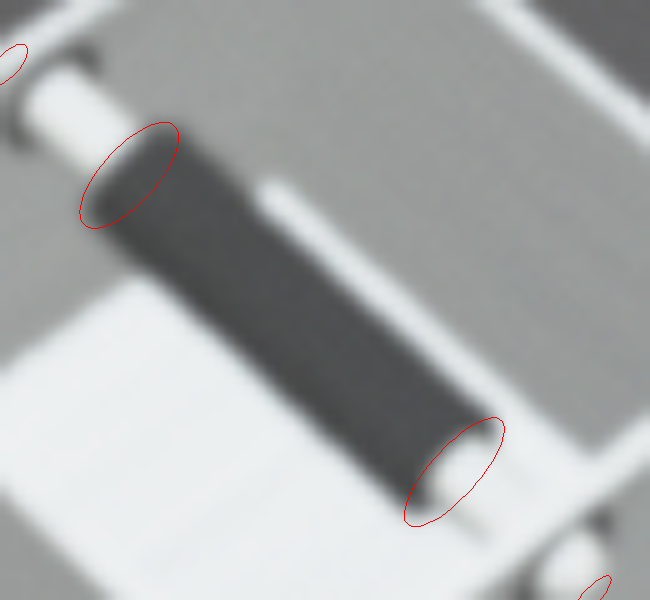

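```bash
python3 - <<'E'
import numpy as np,cv2
for n in("top","side"):
    a=np.load(f"{n}0.npz")["p"].astype(int);b=np.load(f"{n}10.npz")["p"].astype(int)
    for nm,(u0,v0,u1,v1) in {"top":{"tam+cup+pit":(285,135,335,295),"box":(375,190,465,280)},"side":{"cup,tamper":(328,205,410,268),"box":(310,275,425,390)}}[n].items():
        print(n,nm,(np.abs(a-b).max(2)[v0:v1,u0:u1]>40).sum())
cv2.imwrite("pics/f.png",np.load("side10.npz")["p"][:,:,::-1])
cv2.imwrite("pics/ft.png",np.load("top10.npz")["p"][:,:,::-1])
E
```

```text
top tam+cup+pit 119
top box 522
side cup,tamper 0
side box 699
```

View pics/f.png

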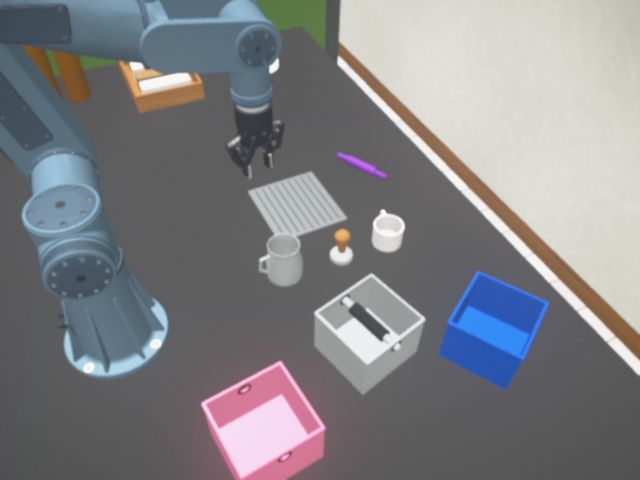

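The bar lies across the steel box through both holes, at (345,300) and (397,346). The tamper, cup and pitcher stand where they were, and the gripper is clear of everything. I'll hand it in.

```bash
python3 -c "
from rig import bot
print(bot.sign_off())"
```

```text
the job is handed in; nothing more can be done
None
```

The bar is back in the steel knock box, resting in both holes and let go of, and the job is handed in; no verdict was reported. I tipped one end at about 14° through the right-hand (-y) hole from the inside, levelled the bar and slid it back through the opposite hole. After letting go it sat about 2 mm off centre, so I gripped it again, slid it about 2 mm and released it. The clock stood at about 19.5 s, and the wrist forces I read stayed below about 8 N.

- **Centring:** the top camera puts the bar about 0.9 mm towards -y. Outlines drawn over the side picture show it centred to within 1–2 mm. An automatic outline measurement from the side camera disagreed, at +4 mm. It missed over a quarter of the sleeve's area, so I did not trust it.
- **Bystanders:** comparing pictures from before and after showed no change at the tamper and cup from the side. The top picture did change by 119 pixels around the three bystanders, which I put down to the arm hanging over that area but did not check further. In the final side picture the pitcher, tamper and cup stand where they were by eye.
- **End state:** the gripper is raised and touching nothing. I did not go near the blue and pink boxes or the purple bar.

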